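# Change the microscope lighting over with a pause at centre off

## Robot

A 6-joint arm with a two-finger parallel gripper is mounted at the origin on the work surface. World frame = base frame: x ahead of the robot, y to its left, z up, the work surface at z = 0. Lengths are in m, angles in rad, forces in N, time in s.
With the tool pointing down it reaches from about 0.35 to 0.85 m from the base axis. Payload 8.1 kg.
Tool frame: the origin (TCP) lies midway between the tips of the shut fingers; the grasp point (between the pads) lies 19 mm behind it (robot.grip_point_offset is the distance from the TCP to the grasp point, in m); z points along the fingers, y is the line along which they close (so a half turn about z gives the same grasp; the last joint's range is limited). The gripper opens to 93 mm and grips with 3 to 60 N. Pads are 15 mm wide; open, the fingers measure 128 mm over their backs; the gripper's body (75 mm by 188 mm) begins 65 mm behind the grasp point.
Start: joints at [-1.341, 0.13, 1.488, -0, 1.523, -0.085], TCP at [0.186, -0.571, 0.219] pointing down, gripper open.
Joint ranges: [-2.96, 2.96], [-0.89, 2.26], [0.02, 2.5], [-1.34, 4.48], [0, 2.73], [-2.66, 2.66]. Speed limits (rad/s): [2.39, 2.39, 2.79, 3.14, 3.14, 3.14].

## Interface

Orientations are given as a rotation vector (axis times angle).
In Python, from plant import robot, read_camera, job gives the robot as it stands.
- The arm moves only by the shell command python3 -m inch 'ROWS' [FORCE]. ROWS is JSON, one flat list of numbers, 5 for each row, row after row: the shift along the world's x, y, z in mm, then the turn about the world's z in degrees, then the opening in per cent of the stroke, from 0 (shut) to 100 (fully open). In form: [dx, dy, dz, yaw, hand, dx, dy, dz, yaw, hand, ...]. A call has 1 to 10 rows; each row is the pose to reach, as a shift and turn from the pose commanded when the call began; what a row does not reach only later rows make up. A row lasts 1/12 s, in which the tool goes at most 41.7 mm and 7.16 degrees, less where a joint would pass 70% of its speed; a pose out of reach is approached as far as the arm can. A call with a gripper value outside its range is refused whole. The fingers move at their own pace and stop on an object; FORCE is the grip in N (left out, the last holds). Time passes only in rows, so rows that repeat a pose let the fingers close. It gives the time, the measured TCP pose, the force, the opening and the grip force at its end, in the units of the state.
- robot.read_state(): the state, without advancing time (a new reading comes with each control period).
- read_camera(name): name is "side" or "top"; returns a dict with "image" (384x512x3 uint8, blue, green, red), "K" (3x3 intrinsics, pixels), "D" ([k1, k2, p1, p2, k3] as OpenCV has them; the pictures are not rectified), "extrinsics" (4x4, takes a point from world to camera coordinates). Camera axes: x right, y down, z forward; pixel columns grow to the right and rows downward; lengths in m; the calibration is good to about 2 mm. A picture is of the moment at which its call begins. There is no depth.
- job.close_job(): hands the job in; it is judged then, once.
The state is a dict: "t": time; "q": joint angles; "dq": joint speeds; "joint_torque": joint torques, N m; "tool_pos": TCP position; "orientation": TCP orientation; "force": force on the tool from outside, world axes, zero at the start; "wrist_torque": the same for the moment, N m; "opening": finger opening in m; "gripper_force": force on a finger pad.
Only numpy, scipy, OpenCV 4.12 (cv2) and the standard library are available. Lean on these libraries where they do the work, as an engineer would, in place of code of your own. Each camera call takes 0.05 s, during which the arm holds its last target. There are 200 camera calls.

## Task

Change the stereo microscope over from its top lamp to its base lamp: swing the U-shaped handle of the lamp changeover switch from the side where it leans to upright, which is centre off, and stop it there for a good two seconds so that the supply can discharge, then swing it on all the way to the other side and let go. Leave the ball-ended lever on the similar fan box as it is.

Things in the scene. Friction and masses are not known exactly. Their poses are not given: they have to be found in the camera images.
- changeover (a joint): angle of the changeover handle in rad: 0 is upright (centre off), -0.6 is the stop where it leans to the box's -x side (top lamp; it starts at or near this), +0.6 is the stop where it leans to the box's +x side (base lamp). It has plain friction, no spring and no notch: it takes 2 to 3 N at the bar to move and stays wherever it is left.
- changeover_bar (a point): centre of the round aluminium cross bar of the changeover's U-shaped handle, 18 mm in diameter and 114 mm long, to be gripped from above at its middle. The bar lies along the box's y axis, joined at both ends by 10 mm steel side arms (96 mm clear between them) to the hinge. The bar's centre runs on an arc of 115 mm radius; at joint value q it is 115 sin q mm along the box's +x from the hinge and 115 cos q mm above it.
- changeover_box: the changeover switch's white painted steel box, fixed to the bench, 110 (x) by 84 (y) by 66 mm high on a grey foot of 124 by 94 mm. Its origin is the centre of its underside, z up. The handle's hinge line runs along the box's y axis, 45 mm above the origin, so the handle swings along the box's x axis. It stands to the robot's left or right of the fan box, yaw within 35 degrees of the robot's x axis.
- fan_ball (a point): bystander: centre of the 28 mm aluminium ball on the single steel stem (66 mm from its hinge, which lies on top of the box) of the fan box, a white box of the same size. It moves easily and must be left as it is.
Things that resemble listed ones, but are neither listed nor needed, are in the scene too. Leave any blue, green or orange look-alike of the changeover_box alone.

How it is judged:
By the outcome, as a careful person would: the job done as asked, in the order asked, and still so for the second after the job is handed in, with the robot touching nothing.
It also fails if it takes over 38 s, if anything falls off the work surface, if the arm or the gripper's body presses on something with over 40 N, if the wrist force passes 120 N, or if a joint passes its speed limit or range.

## Working session

There is one attempt and no reset: what is moved stays moved. The work goes in short steps, Python scripts to look and compute and a shell command to move; the robot and the scene stay as the last step left them, time stands still between calls to the robot, and variables do not carry over. Pictures are saved under pics/ and viewed, at most 10 in all, crops included, and the job is handed in when it is done.

```bash
mkdir -p pics; cat > h.py <<'E'
import numpy as np, cv2
from plant import robot, read_camera, job
def ray(c,uv):
    p=cv2.undistortPoints(np.array([[uv]],float),c["K"],np.array(c["D"],float))[0,0]
    E=np.array(c["extrinsics"]);R,t=E[:3,:3],E[:3,3]
    d=R.T@np.array([p[0],p[1],1.]);return -R.T@t,d/np.linalg.norm(d)
def onz(c,uv,z):
    o,d=ray(c,uv);return o+d*(z-o[2])/d[2]
def tri(c1,a,c2,b):
    o1,d1=ray(c1,a);o2,d2=ray(c2,b)
    s=np.linalg.lstsq(np.c_[d1,-d2],o2-o1,rcond=None)[0]
    p,q=o1+s[0]*d1,o2+s[1]*d2;return (p+q)/2,np.linalg.norm(p-q)
E
python3 - <<'E'
from h import *
import pickle
s=robot.read_state();print(s["t"],s["tool_pos"],s["orientation"],s["opening"],s["force"])
C={n:read_camera(n) for n in("side","top")}
pickle.dump(C,open("c0.pkl","wb"))
for n in C: cv2.imwrite(f"pics/{n}0.png",cv2.resize(C[n]["image"],None,fx=1.5,fy=1.5,interpolation=cv2.INTER_CUBIC)); print(C[n]["extrinsics"])
E
```

```text
0.0 [ 0.18565433 -0.56996595  0.21760653] [-3.10097974e+00 -4.92149992e-01  2.39734809e-04] 0.09289591922721681 [ 0.38674259  0.02439503 -0.05566054]
[[-0.99255705 -0.1216811   0.00492149  0.45437891]
 [-0.08515193  0.6645617  -0.74236574  0.17378213]
 [ 0.08706124 -0.73725942 -0.66997678  0.96883786]
 [ 0.          0.          0.          1.        ]]
[[ 0.02404778 -0.99887311  0.04091707 -0.09817545]
 [-0.9900059  -0.02948352 -0.13790957  0.45628857]
 [ 0.13896054 -0.03719172 -0.98959929  0.91927717]
 [ 0.          0.          0.          1.        ]]
```

View pics/top0.png

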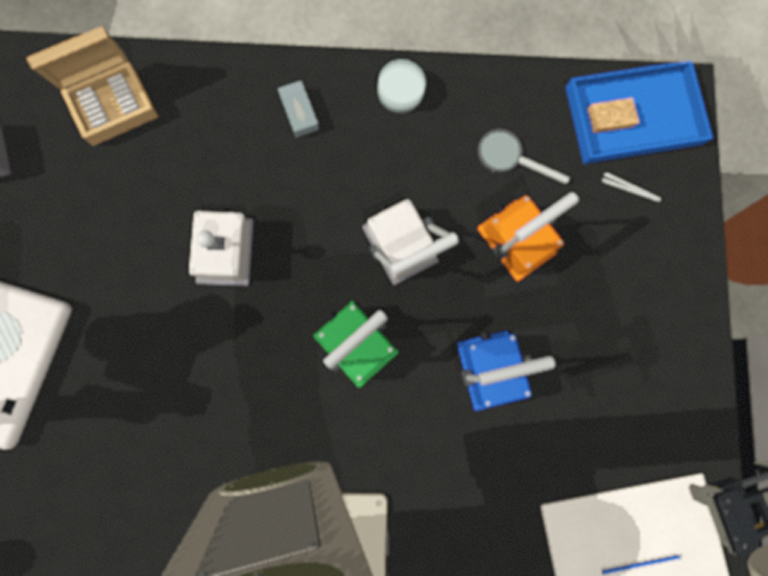

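View pics/side0.png

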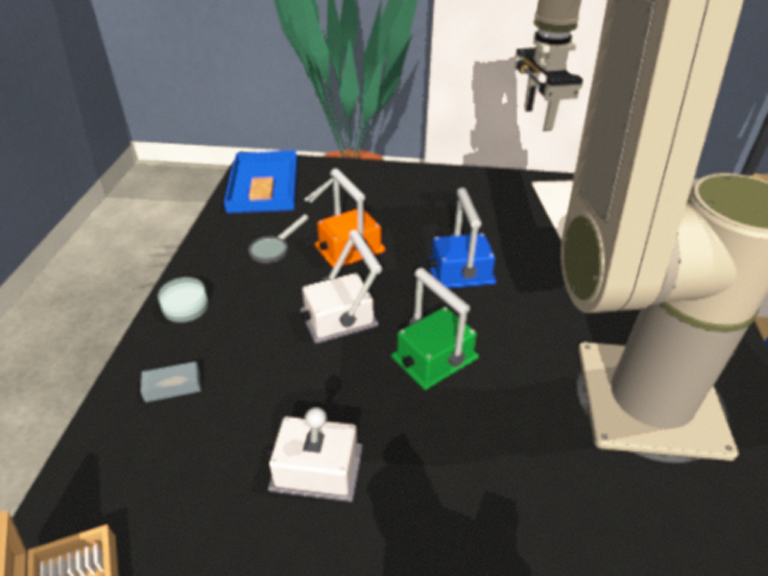

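```bash
python3 - <<'E'
from h import *
import pickle
C=pickle.load(open("c0.pkl","rb"));T,S=C["top"],C["side"]
a,b=T["image"][110:200,225:395],S["image"][100:260,190:350]
cv2.imwrite("pics/crop.png",np.vstack([cv2.resize(a,(567,300),interpolation=cv2.INTER_CUBIC),np.pad(cv2.resize(b,(300,300),interpolation=cv2.INTER_CUBIC),((0,0),(0,267),(0,0)))]))
k=1/1.5
def bar(t1,t2,s1,s2):
    p,e=tri(T,np.array(t1)*k,S,np.array(s1)*k);q,f=tri(T,np.array(t2)*k,S,np.array(s2)*k)
    d=p-q;print(p.round(3),q.round(3),"err",e.round(4),f.round(4),"len",np.linalg.norm(d).round(3),"mid",((p+q)/2).round(3),"yaw",np.degrees(np.arctan2(-d[0],d[1])).round(1))
bar((394,271),(455,240),(376,268),(353,237))
bar((329,362),(382,317),(463,309),(420,273)) # green
bar((502,248),(574,199),(361,197),(334,174)) # orange
for uv in [(363,225),(405,200),(397,282)]: print(onz(T,np.array(uv)*k,.066).round(3))
E
```

```text
[ 0.48  -0.107  0.142] [ 0.536 -0.207  0.129] err 0.002 0.0014 len 0.115 mid [ 0.508 -0.157  0.136] yaw 29.5
[ 0.332 -0.01   0.155] [ 0.404 -0.089  0.154] err 0.0011 0.0007 len 0.107 mid [ 0.368 -0.05   0.154] yaw 42.2
[ 0.522 -0.272  0.174] [ 0.607 -0.399  0.146] err 0.0165 0.0011 len 0.155 mid [ 0.565 -0.336  0.16 ] yaw 33.7
[ 0.572 -0.056  0.066]
[ 0.62  -0.129  0.066]
[ 0.473 -0.118  0.066]
```

View pics/crop.png

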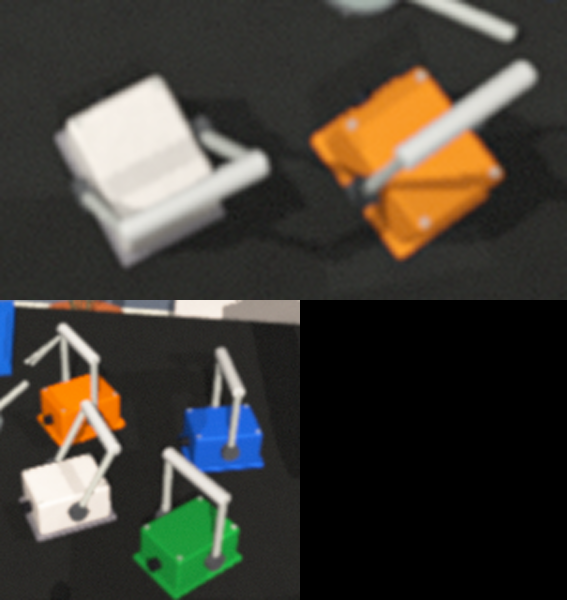

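```bash
python3 - <<'E'
from h import *
import pickle
C=pickle.load(open("c0.pkl","rb"));T,S=C["top"],C["side"]
cr=lambda u,v:(225+(u+.5)*170/567-.5,110+(v+.5)*.3-.5)
p,q=onz(T,cr(124,230),.14),onz(T,cr(267,163),.14);d=p-q
print(p,q,(p+q)/2,np.linalg.norm(d),np.degrees(np.arctan2(-d[0],d[1])))
cs=lambda u,v:(190+(u+.5)*160/300-.5,100+(v-300+.5)*160/300-.5)
p,q=onz(S,cs(117,450),.14),onz(S,cs(85,403),.14);d=p-q
print(p,q,(p+q)/2,np.linalg.norm(d),np.degrees(np.arctan2(-d[0],d[1])))
# box top face from top view
A,B=onz(T,cr(157,77),.066),onz(T,cr(64,137),.066)
print(A,B,np.degrees(np.arctan2(-(B-A)[0],(B-A)[1])), np.linalg.norm(A-B))
y=np.radians(31);x=np.array([np.cos(y),np.sin(y),0]);print("hinge from box",(A+B)/2-.055*x, x)
# tool yaw
R=cv2.Rodrigues(np.array(robot.read_state()["orientation"]))[0];print("tool y",R[:,1],np.degrees(np.arctan2(R[1,1],R[0,1])))
E
```

```text
[ 0.48367187 -0.1052946   0.14      ] [ 0.53640728 -0.20828503  0.14      ] [ 0.51003958 -0.15678982  0.14      ] 0.11570675401198008 27.11434244404074
[ 0.47646093 -0.10581314  0.14      ] [ 0.53723568 -0.20800774  0.14      ] [ 0.50684831 -0.15691044  0.14      ] 0.11890040242533184 30.73979159211448
[ 0.62211228 -0.13393914  0.066     ] [ 0.57050512 -0.06133919  0.066     ] 35.406847672567395 0.08907329251650313
hinge from box [ 0.54916449 -0.12596626  0.066     ] [0.8571673  0.51503807 0.        ]
tool y [ 0.30963501 -0.950854   -0.00168475] -71.96273788150665
```

```bash
python3 -m inch '[322,413,0,102,100, 322,413,0,102,100, 322,413,0,102,100, 322,413,0,102,100, 322,413,0,102,100, 322,413,0,102,100, 322,413,0,102,100, 322,413,0,102,100, 322,413,0,102,100, 322,413,0,102,100]' 10
```

```text
t: 0.93
tool_pos: [0.4427, -0.2399, 0.2184]
orientation: [-2.221, -2.221, 0.0]
force: [0.1, -0.6, -0.4]
opening: 0.093
gripper_force: 0.0
```

```bash
python3 - <<'E'
from h import *
import pickle
C=pickle.load(open("c0.pkl","rb"));T,S=C["top"],C["side"]
print("boss y+ side",onz(S,(347/1.5,320/1.5),.045))
s=robot.read_state();R=cv2.Rodrigues(np.array(s["orientation"]))[0]
print(s["t"],s["tool_pos"],s["q"],"yaw",np.degrees(np.arctan2(R[1,1],R[0,1])),
 "to go",(np.array([.508,-.157,.22])-s["tool_pos"])*1e3)
E
```

```text
boss y+ side [ 0.52846746 -0.07236393  0.045     ]
0.9333 [ 0.44265272 -0.2399336   0.21841355] [-5.98578974e-01 -1.32698689e-01  1.75149946e+00  8.10935612e-06
  1.52301459e+00 -5.98602760e-01] yaw 0.0013412557862160362 to go [65.34728338 82.93360088  1.58644724]
```

```bash
python3 -m inch '[65,83,0,30,100, 65,83,0,30,100, 65,83,0,30,100, 65,83,0,30,100, 65,83,0,30,100, 65,83,0,30,100]'
python3 - <<'E'
from h import *
import pickle
C={n:read_camera(n) for n in("side","top")}
pickle.dump(C,open("c1.pkl","wb"))
a=cv2.resize(C["top"]["image"][100:240,200:360],None,fx=3,fy=3,interpolation=cv2.INTER_CUBIC)
b=cv2.resize(C["side"]["image"][90:230,180:280],None,fx=3,fy=3,interpolation=cv2.INTER_CUBIC)
cv2.imwrite("pics/above.png",np.hstack([a,b]))
E
```

```text
t: 1.43
tool_pos: [0.5067, -0.1587, 0.2181]
orientation: [-1.58, -2.714, 0.001]
force: [-0.5, 0.5, 0.3]
opening: 0.0933
gripper_force: 0.0
```

View pics/above.png

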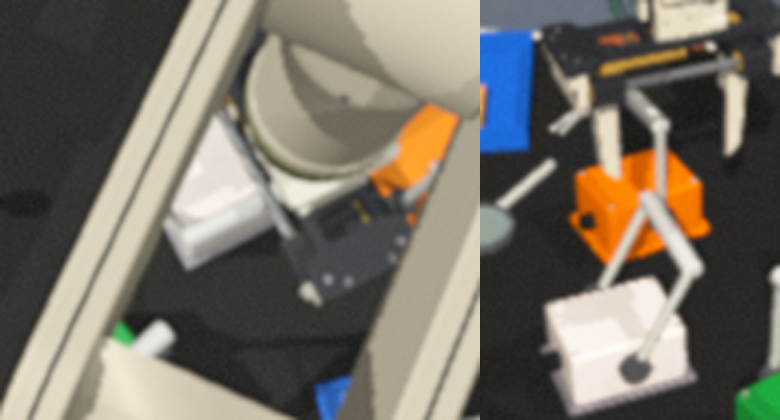

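```bash
python3 -m inch '[1,1,-35,0,100, 1,1,-70,0,100, 1,1,-97,0,100, 1,1,-97,0,100]'
python3 -m inch '[0,0,0,0,40, 0,0,0,0,40, 0,0,0,0,25, 0,0,0,0,25, 0,0,0,0,10, 0,0,0,0,10]' 10
python3 - <<'E'
from h import *
C=read_camera("side")
cv2.imwrite("pics/grip.png",cv2.resize(C["image"][120:240,180:300],None,fx=4,fy=4,interpolation=cv2.INTER_CUBIC))
E
```

```text
t: 1.87
tool_pos: [0.5034, -0.1571, 0.1151]
orientation: [-1.58, -2.704, 0.002]
force: [-0.6, 0.2, -1.1]
opening: 0.0931
gripper_force: 0.0
t: 2.37
tool_pos: [0.5087, -0.1582, 0.1229]
orientation: [1.578, 2.714, 0.0]
force: [-0.8, -0.6, 0.8]
opening: 0.0574
gripper_force: 0.0
```

View pics/grip.png

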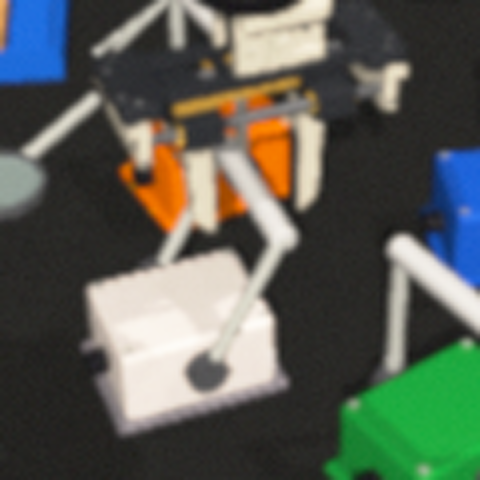

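```bash
python3 -m inch '[0,0,0,0,5, 0,0,0,0,5, 0,0,0,0,5, 0,0,0,0,5, 0,0,0,0,5, 0,0,0,0,5, 0,0,0,0,5, 0,0,0,0,5]' 10
```

```text
t: 3.08
tool_pos: [0.5082, -0.1577, 0.1215]
orientation: [1.579, 2.716, 0.001]
force: [2.7, 1.2, -3.4]
opening: 0.0172
gripper_force: 10.0
```

```bash
python3 -m inch '[9,5,6,0,5, 17,10,11,0,5, 26,15,15,0,5, 35,20,17,0,5, 43,25,19,0,5, 43,25,19,0,5, 43,25,19,0,5]'
python3 - <<'E'
from h import *
s=robot.read_state();print(s["t"],s["tool_pos"],s["force"],s["wrist_torque"],s["opening"])
C={n:read_camera(n) for n in("side","top")}
a=cv2.resize(C["top"]["image"][110:220,210:340],None,fx=3,fy=3,interpolation=cv2.INTER_CUBIC)
b=cv2.resize(C["side"]["image"][120:230,180:280],None,fx=3,fy=3,interpolation=cv2.INTER_CUBIC)
cv2.imwrite("pics/up1.png",np.hstack([a,b]))
E
```

```text
t: 3.67
tool_pos: [0.5524, -0.1324, 0.141]
orientation: [1.577, 2.715, 0.002]
force: [4.4, -1.6, -4.9]
opening: 0.0174
gripper_force: 10.0
3.6667 [ 0.55236394 -0.1323786   0.14100425] [ 4.41594917 -1.58272481 -4.89049692] [-0.2838083  -0.92083666  0.00580221] 0.017425244053642715
```

View pics/up1.png

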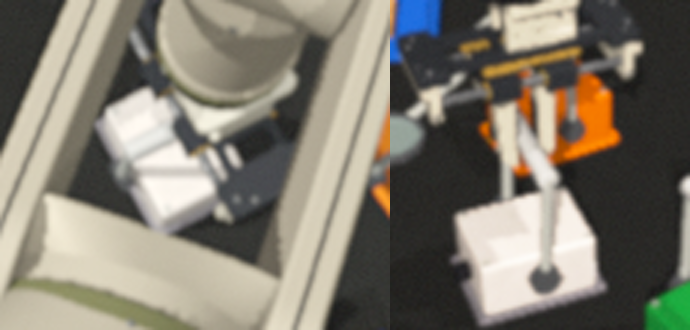

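```bash
python3 - <<'E'
from h import *
import pickle
S=read_camera("side");pickle.dump(S,open("s2.pkl","wb"))
im=S["image"]
cv2.imwrite("pics/up1z.png",cv2.resize(im[160:225,200:270],None,fx=8,fy=8,interpolation=cv2.INTER_CUBIC))
g=cv2.cvtColor(im,cv2.COLOR_BGR2GRAY);m=np.zeros_like(g);m[203:223,222:242]=(g[203:223,222:242]<110)
n,l,st,ce=cv2.connectedComponentsWithStats(m);print(st[1:],ce[1:])
E
```

```text
[[227 210   9   7  48]
 [232 220  10   3  20]] [[231.1875 213.125 ]
 [237.55   221.35  ]]
```

View pics/up1z.png

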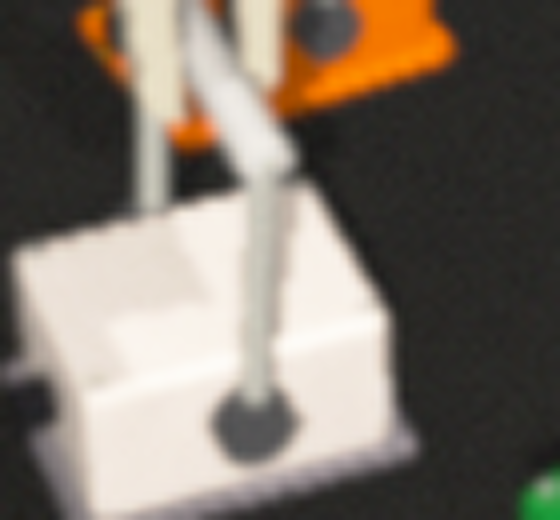

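```bash
python3 - <<'E'
from h import *
import pickle
S=pickle.load(open("s2.pkl","rb"));E=np.array(S["extrinsics"])
px=lambda u,v:(200+(u+.5)/8-.5,160+(v+.5)/8-.5)
s=robot.read_state();print(s["t"],s["tool_pos"],s["force"])
B=onz(S,px(254.5,424),.045);print("boss",B)
for yaw in(28,31,34):
  y=np.radians(yaw);x=np.array([np.cos(y),np.sin(y),0]);yd=np.array([-x[1],x[0],0])
  print(yaw,"tcp u rel boss (mm)",1e3*(s["tool_pos"]-B)@x,"v",1e3*(s["tool_pos"]-B)@yd)
  for q in(-.2,-.15,-.1,-.05,0,.05):
    P=B+np.linspace(0,.11,40)[:,None]*(x*np.sin(q)+np.array([0,0,np.cos(q)]))
    uv=cv2.projectPoints(P,cv2.Rodrigues(E[:3,:3])[0],E[:3,3],S["K"],np.array(S["D"],float))[0][:,0]
    U=(uv[:,0]-200+.5)*8-.5;V=(uv[:,1]-160+.5)*8-.5
    print(q,[round(float(np.interp(-r,-V,U)),1) for r in(200,380)],end=" | ")
  print()
E
```

```text
3.8167 [ 0.55154996 -0.13279555  0.14098158] [ 4.48435205 -1.95009973 -3.94353702]
boss [ 0.5288422  -0.07528752  0.045     ]
28 tcp u rel boss (mm) -6.948623701020612 v -61.43721648422102
-0.2 [300.8, 263.6] | -0.15 [287.0, 260.9] | -0.1 [272.9, 258.1] | -0.05 [258.5, 255.3] | 0 [243.7, 252.4] | 0.05 [228.3, 249.3] | 
31 tcp u rel boss (mm) -10.154476327341273 v -60.98935604828837
-0.2 [299.4, 263.3] | -0.15 [286.0, 260.7] | -0.1 [272.3, 258.0] | -0.05 [258.2, 255.2] | 0 [243.7, 252.4] | 0.05 [228.5, 249.4] | 
34 tcp u rel boss (mm) -13.3324962398777 v -60.37432802674553
-0.2 [297.8, 263.0] | -0.15 [284.9, 260.5] | -0.1 [271.6, 257.9] | -0.05 [257.9, 255.2] | 0 [243.7, 252.4] | 0.05 [228.8, 249.4] |
```

```bash
python3 -m inch '[4,2,0,0,5, 8,5,0,0,5, 8,5,0,0,5, 8,5,0,0,5]'
python3 - <<'E'
from h import *
S=read_camera("side");im=S["image"]
z=cv2.resize(im[160:225,200:270],None,fx=8,fy=8,interpolation=cv2.INTER_CUBIC)
cv2.imwrite("pics/up2z.png",z)
print(robot.read_state()["tool_pos"])
E
```

```text
t: 4.15
tool_pos: [0.5596, -0.1281, 0.1414]
orientation: [1.578, 2.715, 0.0]
force: [1.4, -2.8, 2.7]
opening: 0.0176
gripper_force: 10.0
[ 0.55962085 -0.12809609  0.14139612]
```

View pics/up2z.png

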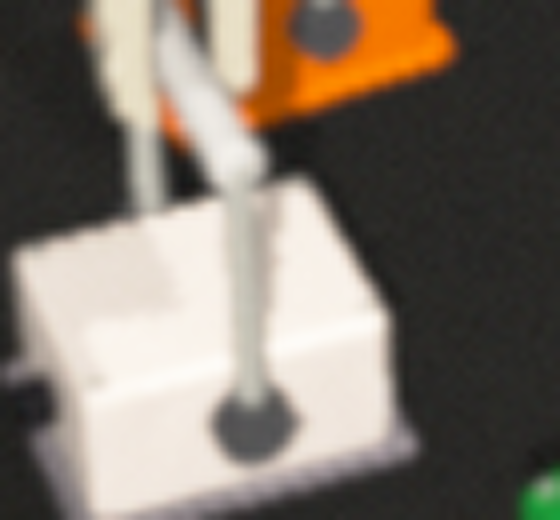

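The arm now runs from (245,200) to (252,380) in the crop. That matches the computed upright line (244, 252), so I hold here for over two seconds.

```bash
python3 -m inch '[0,0,0,0,5, 0,0,0,0,5, 0,0,0,0,5, 0,0,0,0,5, 0,0,0,0,5, 0,0,0,0,5, 0,0,0,0,5, 0,0,0,0,5, 0,0,0,0,5, 0,0,0,0,5]'
python3 -m inch '[0,0,0,0,5, 0,0,0,0,5, 0,0,0,0,5, 0,0,0,0,5, 0,0,0,0,5, 0,0,0,0,5, 0,0,0,0,5, 0,0,0,0,5, 0,0,0,0,5, 0,0,0,0,5]'
python3 -m inch '[0,0,0,0,5, 0,0,0,0,5, 0,0,0,0,5, 0,0,0,0,5, 0,0,0,0,5, 0,0,0,0,5, 0,0,0,0,5, 0,0,0,0,5, 0,0,0,0,5, 0,0,0,0,5]'
```

```text
t: 5.03
tool_pos: [0.5596, -0.1281, 0.1413]
orientation: [1.578, 2.715, 0.001]
force: [1.6, -3.7, 4.7]
opening: 0.0176
gripper_force: 10.0
t: 5.87
tool_pos: [0.5596, -0.1281, 0.1413]
orientation: [1.578, 2.715, 0.001]
force: [1.6, -2.9, 5.4]
opening: 0.0174
gripper_force: 10.0
t: 6.7
tool_pos: [0.5596, -0.1281, 0.1413]
orientation: [1.578, 2.715, 0.001]
force: [2.2, -2.8, 4.8]
opening: 0.0178
gripper_force: 10.0
```

```bash
python3 -m inch '[9,5,0,0,5, 17,10,-2,0,5, 26,15,-4,0,5, 35,20,-7,0,5, 43,25,-11,0,5, 52,30,-17,0,5, 56,33,-20,0,5, 56,33,-20,0,5]'
```

```text
t: 7.37
tool_pos: [0.6135, -0.0952, 0.1191]
orientation: [-1.576, -2.713, 0.006]
force: [-7.2, -6.6, 1.6]
opening: 0.0176
gripper_force: 10.0
```

```bash
python3 -m inch '[3,2,-2,0,5, 6,4,-4,0,5, 6,4,-4,0,5, 6,4,-4,0,5]'
```

```text
t: 7.7
tool_pos: [0.6185, -0.0925, 0.1161]
orientation: [-1.577, -2.712, 0.009]
force: [-17.2, -11.7, 12.8]
opening: 0.0287
gripper_force: 10.0
```

```bash
python3 -m inch '[0,0,0,0,80, 0,0,0,0,80, 0,0,0,0,80, 0,0,0,0,80, 0,0,0,0,80, 0,0,0,0,80, 0,0,0,0,80, 0,0,0,0,80]'
python3 -m inch '[0,0,25,0,80, 0,0,60,0,80, 0,0,100,0,80, 0,0,140,0,80, -20,-40,150,0,80, -50,-80,150,0,80, -80,-115,150,0,80, -110,-150,150,0,80, -110,-150,150,0,80]'
python3 - <<'E'
from h import *
S=read_camera("side")
cv2.imwrite("pics/end.png",cv2.resize(S["image"][100:350,120:340],None,fx=2.4,fy=2.4,interpolation=cv2.INTER_CUBIC))
E
```

```text
t: 8.37
tool_pos: [0.621, -0.0907, 0.1166]
orientation: [-1.579, -2.716, -0.0]
force: [1.1, 0.0, 0.7]
opening: 0.0734
gripper_force: 0.0
t: 9.12
tool_pos: [0.5085, -0.2439, 0.267]
orientation: [1.581, 2.714, -0.002]
force: [-0.1, -0.4, -1.0]
opening: 0.0743
gripper_force: 0.0
```

View pics/end.png

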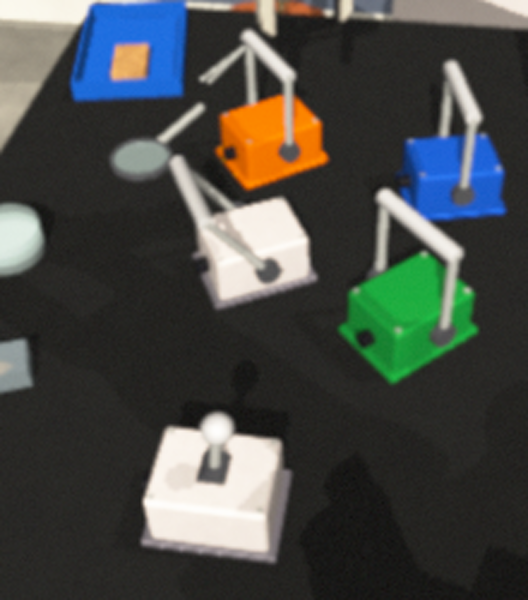

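The handle leans fully to the +x side, with the bar from (178,160) to (205,215). The fan ball at (217,428) is undisturbed and the gripper is clear.

```bash
python3 -c "
from plant import job
print(job.close_job())"
```

```text
the job is handed in; nothing more can be done
None
```

The changeover handle was swung to upright, held there for about 2.5 s, swung on to the base-lamp stop and released; the fan lever was not touched, and the job is handed in.

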